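Find the hidden catch of the filter caddy

TASK

One of the five look-alike white tiles set flush in the top of the walnut caddy is a concealed push catch: feel across them gently with a fingertip, never leaning on them hard, and press the one that gives all the way in so that the filter drawer springs open. Then take the finger away so the tile comes back up flush, with the drawer left fully out; pick nothing up and leave the lid, dish, mug, carafe, canister, dripper and spoon where they are.

Things in the scene. Friction and masses are not known exactly. Their poses are not given: they have to be found in the camera images.
- caddy: walnut-stained reddish-brown filter caddy, screwed down, 190 (x) x 330 (y) x 90 mm high; origin at the centre of its underside, z up, drawer front on its -x side, towards the robot. In its flat level top, 35 mm in front of the middle, a row of five flush tiles along its y, 60 mm apart. Four tiles are bedded on cork, one is the catch; nothing shows which. A lid and a dish lie loose behind the row.
- catch (a joint): how far the live tile is pressed in, m: 0 flush (up), 0.006 at its stop. It begins to give at about 1.5 N and takes about 5 N fully down; it frees the drawer once it is about 0.004 in and springs back flush when let go. The fingertip has to fit inside the 52 mm opening to follow it down.
- drawer (a joint): how far the caddy's filter drawer has come out, m: 0 shut (held by the catch against a spring), 0.05 fully out. It has no handle; the spring drives it out, about 50 mm towards the caddy's -x, in about half a second once the catch frees it, and it stays out.
- tile_1 (a point): centre of the top face of tile place 1 of 5, counted from the caddy's -y end towards +y (axes as the caddy's, z up), 90 mm above the shelf; white ceramic tile 49 x 49 mm, flush in a 52 mm square opening; bedded on cork, a tile gives only about 1 mm at 6 N; the live tile may lie in any place
- tile_2 (a point): centre of the top face of tile place 2 of 5, counted from the caddy's -y end towards +y (axes as the caddy's, z up), 90 mm above the shelf; white ceramic tile 49 x 49 mm, flush in a 52 mm square opening; bedded on cork, a tile gives only about 1 mm at 6 N; the live tile may lie in any place
- tile_3 (a point): centre of the top face of tile place 3 of 5, counted from the caddy's -y end towards +y (axes as the caddy's, z up), 90 mm above the shelf; white ceramic tile 49 x 49 mm, flush in a 52 mm square opening; bedded on cork, a tile gives only about 1 mm at 6 N; the live tile may lie in any place
- tile_4 (a point): centre of the top face of tile place 4 of 5, counted from the caddy's -y end towards +y (axes as the caddy's, z up), 90 mm above the shelf; white ceramic tile 49 x 49 mm, flush in a 52 mm square opening; bedded on cork, a tile gives only about 1 mm at 6 N; the live tile may lie in any place
- tile_5 (a point): centre of the top face of tile place 5 of 5, counted from the caddy's -y end towards +y (axes as the caddy's, z up), 90 mm above the shelf; white ceramic tile 49 x 49 mm, flush in a 52 mm square opening; bedded on cork, a tile gives only about 1 mm at 6 N; the live tile may lie in any place
- lid: grey silicone lid, 80 mm across, 18 mm high with its knob, lying loose on the caddy's top behind the tiles; origin at the centre of its underside
- dish: white ceramic pinch dish, 60 mm across, 22 mm high, loose on the caddy's top behind the tiles; origin at the centre of its underside
- mug: blue ceramic mug, 80 mm across, 90 mm high, standing on the round rest of a stainless mug arm (post 272 mm high) to the left, its foot 106 mm above the shelf; origin at the centre of its underside
- carafe: empty glass pour-over carafe with a cork collar, up to 116 mm across, 155 mm high, right of and behind the caddy; origin at the centre of its underside
- canister: aluminium canister with a dark lid and wooden knob, 94 mm across, 153 mm high, left of and behind the caddy; origin at the centre of its underside
- dripper: white ceramic coffee dripper cone, 110 mm across, 85 mm high, right of the caddy; origin at the centre of its underside
- scoop: spoon with a wooden handle lying on the shelf, left of the caddy; origin under its middle
There are look-alikes about, which are no part of the job. What is shaped like the mug but red is not meant. Leave any black look-alike of the lid alone.

How it is judged:
By the outcome, as a careful person would: the job done as asked, in the order asked, and still so for the second after the job is handed in, with the robot touching nothing.
It also fails if it takes over 58 s, if anything falls off the work surface, if the arm or the gripper's body presses on something with over 40 N, if the wrist force passes 120 N, or if a joint passes its speed limit or range.

ROBOT

A 6-joint arm with a two-finger parallel gripper is mounted at the origin on the work surface. World frame = base frame: x ahead of the robot, y to its left, z up, the work surface at z = 0. Lengths are in mm, angles in rad, forces in N, time in s.
With the tool pointing down it reaches from about 325 to 775 mm from the base axis. Payload 5.5 kg.
Tool frame: the origin (TCP) lies at the very end of the fingers, on their centre line; the grasp point (between the pads) lies 19 mm behind it; z points along the fingers, y is the line along which they close (so a half turn about z gives the same grasp; the last joint's range is limited). The gripper opens to 85 mm and grips with 20 to 120 N. Pads are 22 mm wide; open, the fingers measure 114 mm over their backs; the gripper's body (76 mm by 85 mm) begins 54 mm behind the grasp point. The pads swing forward as they close: fully open they stand 13 mm farther back than shut.
Start: joints at [-1.393, 0.091, 1.231, -0, 1.82, -0.057], TCP at [139.588, -583.551, 231.275] pointing down, gripper open.
Joint ranges: [-2.87, 2.87], [-0.86, 2.18], [0.17, 2.46], [-1.51, 4.65], [0.06, 2.69], [-2.65, 2.65]. Speed limits (rad/s): [2.57, 2.57, 3.01, 3.14, 3.14, 3.14].

INTERFACE

Orientations are given as a rotation vector (axis times angle).
In Python, from station import sense, cams, sign_off gives the robot as it stands.
- The arm moves only by the tool drive_tool, never from a script. Its argument "moves" is a list that holds one entry, the list of rows, each a list of 7 numbers: the shift along the tool's x, y, z in cm, then the turn, a rotation vector about the tool's x, y, z in degrees, then the closure, from 0 (fully open) to 1 (shut). A call has 1 to 12 rows; each row shifts and turns the commanded pose from where the row before left it, along the tool's axes as they then stand; what a row does not reach is not made up. A row lasts 1/10 s, in which the tool goes at most 50 mm and 8.59 degrees, less where a joint would pass 70% of its speed; a pose out of reach is approached as far as the arm can. A call with a gripper value outside its range is refused whole. The fingers move at their own pace and stop on an object; "grip_force" is the grip in N (left out, the last holds). Time passes only in rows, so rows that do not move let the fingers close. It gives the time, the measured TCP pose, the force, the opening and the grip force at its end, in the units of the state.
- sense(): the state, without advancing time (a new reading comes with each control period).
- cams.read_camera(name): name is "scene" or "side" or "wrist"; returns the picture (420x560x3 uint8, red, green, blue); there is no depth.
- cams.calibration(name): a dict with "intrinsics" (3x3 intrinsics, pixels), "R" (3x3) and "t" (3): a world point X has camera coordinates R X + t. Camera axes: x right, y down, z forward; pixel columns grow to the right and rows downward; lengths in mm; the calibration is good to about 2 mm. A picture is of the moment at which its call begins: read the wrist's pose just before it. calibration takes no time and is no camera call; for the wrist camera it gives the pose at the moment of the call.
- sign_off(): hands the job in; it is judged then, once.
Trained networks look in the newest picture that a camera, given by its name, has taken for a name from the list of things; names that differ only in an ending like _2 or _b are one class to them, and where a whole thing is asked for, a point or a joint stands for the part that bears it (a point fixed in the world has none). Each returns a list of dicts, best first, with "confidence" (0 to 1); they miss things now and then, are a little off and sometimes report something else, mostly with a low value. They report only what shows in the picture. A call takes as long as a camera call. They do not tell look-alikes from the thing itself.
- cams.boxes_of(query, camera): "location" ([column, row] in pixels, amid what is visible of it).
- cams.masks_of(query, camera): "mask" (420x560 bool, what is visible of it) and "location" ([column, row] in pixels, amid what is visible of it).
The state is a dict: "time_s": time; "q": joint angles; "joint_vel": joint speeds; "tau": joint torques, N m; "tool_pos": TCP position; "ee_rot": TCP orientation; "ft_force": force on the tool from outside, world axes, zero at the start; "moment": the same for the moment, N m; "finger_gap": finger opening in mm; "grasp_force": force on a finger pad.
Only numpy, scipy, OpenCV 4.12 (cv2) and the standard library are available. Lean on these libraries where they do the work, as an engineer would, in place of code of your own. Each camera call takes 0.05 s, during which the arm holds its last target. There are 200 camera calls.

## Working session

There is one attempt and no reset: what is moved stays moved. The work goes in short steps, Python scripts to look and compute and a tool call to move; the robot and the scene stay as the last step left them, time stands still between calls to the robot, and variables do not carry over. Pictures are saved under pics/ and viewed, at most 10 in all, crops included, and the job is handed in when it is done.

Besides the shell and the picture viewer there is one more tool, called after "Emit:" as name([rows], argument=value, ...), one row to a line, values as JSON. drive_tool: Moves the arm, as the interface text tells. Its arguments: {"type":"object","properties":{"moves":{"type":"array"},"grip_force":{"type":"number"}},"required":["moves"]}

```bash
mkdir -p pics
python3 - <<'E'
from station import sense,cams
import cv2,numpy as np
s=sense();print(s)
ims=[]
for c in("scene","side"):
    im=cams.read_camera(c);ims.append(im)
    cv2.imwrite(f"pics/{c}0.png",cv2.cvtColor(im,cv2.COLOR_RGB2BGR))
    k=cams.calibration(c);print(c,k)
    for q in("tile_1","caddy","lid","dish"):
        print(q,[(np.round(d["location"],1).tolist(),round(d["confidence"],2)) for d in cams.boxes_of(q,c)])
E
```

```text
{'time_s': 0.0, 'q': array([-1.39272937e+00,  9.18949245e-02,  1.23190456e+00, -2.10571212e-05,
        1.81980188e+00, -5.66972643e-02]), 'joint_vel': array([ 1.94444177e-05, -1.71407236e-03, -1.25361008e-03, -1.74191442e-03,
       -1.32492155e-03, -8.03967882e-04]), 'tau': array([-1.42466346e-03, -4.58729410e+01, -4.18031788e+01, -3.34515344e-04,
        1.15669941e-02, -2.25302955e-06]), 'tool_pos': array([ 139.51041748, -583.26043245,  230.11873647]), 'ee_rot': array([-3.11798514e+00, -3.67677791e-01,  2.23222594e-04]), 'ft_force': array([-0.23339313,  0.35885993, -0.14293376]), 'moment': array([-0.03928597, -0.01266349,  0.02228519]), 'grasp_force': 0.0, 'finger_gap': 85.3093204995821}
scene {'intrinsics': array([[543.40972994,   0.        , 280.50624102],
       [  0.        , 543.40972994, 214.39485061],
       [  0.        ,   0.        ,   1.        ]]), 'R': array([[-0.15134357,  0.98844504,  0.00845704],
       [ 0.85923986,  0.13578058, -0.49322459],
       [-0.4886737 , -0.06737974, -0.8698609 ]]), 't': array([  76.80214412, -425.00264345, 1822.29449349])}
tile_1 [([289.3, 238.1], 0.94)]
caddy [([293.4, 236.8], 0.85)]
lid [([289.2, 307.9], 0.7), ([290.7, 238.4], 0.66), ([273.2, 233.1], 0.59)]
dish [([314.3, 245.0], 0.82), ([275.6, 208.0], 0.56)]
side {'intrinsics': array([[452.80392647,   0.        , 277.08346573],
       [  0.        , 452.80392647, 209.6761071 ],
       [  0.        ,   0.        ,   1.        ]]), 'R': array([[-0.97826408, -0.20691507,  0.01362134],
       [-0.152708  ,  0.67442646, -0.72237748],
       [ 0.14028419, -0.70875603, -0.69136477]]), 't': array([ 508.91073213,  165.1385905 , 1306.72816639])}
tile_1 [([256.6, 246.3], 0.8)]
caddy [([253.8, 243.4], 0.63)]
lid [([191.4, 238.7], 0.86), ([243.3, 208.4], 0.62)]
dish [([228.3, 227.8], 0.7)]
```

View pics/scene0.png

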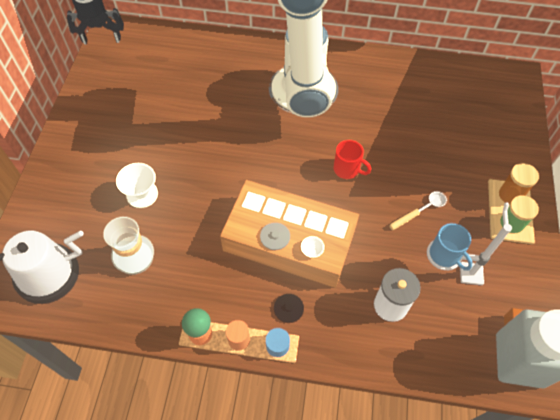

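View pics/side0.png

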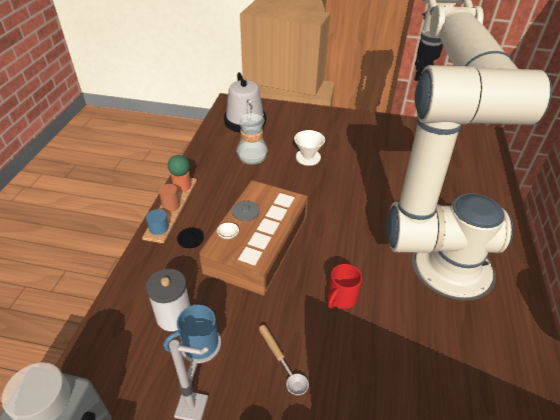

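The scene view shows five tiles, at about (253,202), (273,208), (295,214), (316,220) and (338,228), running along +y from left to right. The lid is at (275,237), the dish at (313,246) and the red mug at (349,160). The black disc at (289,308) is the lid look-alike. The side view agrees, with tiles from (284,201) to (250,256).

```bash
cat > h.py <<'E'
import numpy as np,cv2
from station import sense,cams
from scipy.spatial.transform import Rotation as Ro
def back(k,uv,z):
    d=k["R"].T@np.linalg.solve(k["intrinsics"],[uv[0],uv[1],1]);c=-k["R"].T@k["t"]
    return c+d*(z-c[2])/d[2]
def tiles(im,seed,k,r=12):
    out=[]
    for s in seed:
        m=((im.min(2)>150)).astype(np.uint8)
        n,l,st,ce=cv2.connectedComponentsWithStats(m,connectivity=4)
        i=min((j for j in range(1,n) if st[j,4]>40),key=lambda j:np.hypot(*(ce[j]-s)))
        out.append((ce[i].round(1).tolist(),int(st[i,4]),back(k,ce[i],90)))
    return out
E
python3 - <<'E'
from h import *
for c,seed in(("scene",[(253,202),(273,208),(295,214),(316,220),(338,228)]),("side",[(284,201),(275,214),(266,227),(258,241),(250,256)])):
    im=cams.read_camera(c);k=cams.calibration(c)
    t=tiles(im,seed,k)
    for a in t:print(c,a[0],a[1],a[2].round(1))
    P=np.array([a[2] for a in t]);i=np.arange(-2,3);v=(i[:,None]*P).sum(0)/10
    print("mid",P.mean(0),"step",np.linalg.norm(v),"yaw",np.degrees(np.arctan2(-v[0],v[1])))
    for q,z in(("mug",60),("lid",95),("dish",110),("dripper",0)):
        print(q,[(back(k,d["location"],z).round(),round(d["confidence"],2)) for d in cams.boxes_of(q,c)])
E
```

```text
scene [253.2, 201.3] 335 [516.2 -75.5  90. ]
scene [273.7, 207.7] 340 [527.6 -16.6  90. ]
scene [294.4, 214.2] 348 [539.1  42.3  90. ]
scene [315.4, 220.7] 357 [550.2 101.   90. ]
scene [336.7, 227.4] 361 [561.5 160.2  90. ]
mid [538.90944449  42.29248529  90.        ] step 59.98760432855893 yaw -10.872926488882317
mug [(array([316., 174.,  60.]), 0.94), (array([557., 465.,  60.]), 0.67), (array([594.,  35.,  60.]), 0.43)]
lid [(array([620.,  -3.,  95.]), 0.79), (array([811.,  70.,  95.]), 0.59), (array([727., 327.,  95.]), 0.38)]
dish [(array([641., 104., 110.]), 0.64)]
dripper [(array([ 451., -435.,    0.]), 0.96), (array([ 658., -415.,    0.]), 0.16)]
side [283.7, 199.8] 189 [517.1 -75.8  90. ]
side [276.0, 212.5] 206 [528.3 -16.6  90. ]
side [267.8, 226.0] 224 [539.5  42.8  90. ]
side [259.0, 240.3] 250 [551.  101.7  90. ]
side [249.7, 255.7] 269 [562.1 160.9  90. ]
mid [539.59341814  42.5899385   90.        ] step 60.22946061717931 yaw -10.781487277125652
mug [(array([636., 400.,  60.]), 0.92), (array([304., 181.,  60.]), 0.56)]
lid [(array([729., 146.,  95.]), 0.85), (array([622.,  -5.,  95.]), 0.79), (array([550., 129.,  95.]), 0.62), (array([ 691., -351.,   95.]), 0.48)]
dish [(array([634.,  93., 110.]), 0.69)]
dripper [(array([ 488., -480.,    0.]), 0.74)]
```

Both cameras agree within 1 mm, the pitch is 60 mm and the caddy yaw is about -10.8°. That matches the given sizes, so I'll move over tile 1 with the gripper shut.

Emit:
drive_tool([
  [[3.4, -2.8, 0, 0, 0, 0, 1], [3.4, -2.8, 0, 0, 0, 0, 1], [3.4, -2.8, 0, 0, 0, 0, 1], [3.4, -2.8, 0, 0, 0, 0, 1], [3.4, -2.8, 0, 0, 0, 0, 1], [3.4, -2.8, 0, 0, 0, 0, 1], [3.4, -2.8, 0, 0, 0, 0, 1], [3.4, -2.8, 0, 0, 0, 0, 1], [3.4, -2.8, 0, 0, 0, 0, 1], [3.4, -2.8, 0, 0, 0, 0, 1], [3.4, -2.8, 0, 0, 0, 0, 1], [3.4, -2.8, 0, 0, 0, 0, 1]],
], grip_force=20)

```text
time_s: 2.2
tool_pos: [459.1, -160.2, 231.6]
ee_rot: [3.119, 0.368, 0.001]
ft_force: [0.3, 0.2, 0.5]
finger_gap: 0.0
grasp_force: 0.0
```

Emit:
drive_tool([
  [[0, 0, 0, 0, 0, 8.1, 1], [0, 0, 0, 0, 0, 8.1, 1], [0, 0, 0, 0, 0, 8.1, 1], [0, 0, 3, 0, 0, 0, 1], [0, 0, 3, 0, 0, 0, 1], [0, 0, 0, 0, 0, 0, 1], [0, 0, 0, 0, 0, 0, 1]],
])

```text
time_s: 2.9
tool_pos: [458.0, -161.8, 171.6]
ee_rot: [-3.127, 0.297, 0.001]
ft_force: [0.3, 0.3, 0.2]
finger_gap: 0.3
grasp_force: 0.0
```

```bash
cat >> h.py <<'E'
T=np.array([[516.6,-75.6],[528,-16.6],[539.3,42.5],[550.6,101.4],[561.8,160.5]])
def go(i,z):
    s=sense();R=Ro.from_rotvec(s["ee_rot"]).as_matrix()
    print(round(s["time_s"],2),s["tool_pos"].round(1),"yaw",np.degrees(np.arctan2(R[1,0],R[0,0])).round(2),"tilt",R[:,2].round(3),"F",s["ft_force"].round(2),"gap",round(s["finger_gap"],1),"q",s["q"].round(2))
    print("cm tool",(R.T@(np.r_[T[i-1],z]-s["tool_pos"])/10).round(2))
E
python3 -c "
from h import *
go(1,110)"
```

```text
2.9 [ 458.  -161.8  171.6] yaw -10.85 tilt [-0.001  0.    -1.   ] F [0.28 0.33 0.22] gap 0.3 q [-0.41 -0.22  1.64 -0.    1.73  1.35]
cm tool [ 4.14 -9.56  6.16]
```

Emit:
drive_tool([
  [[1.38, -3.19, 0, 0, 0, 0, 1], [1.38, -3.19, 0, 0, 0, 0, 1], [1.38, -3.18, 0, 0, 0, 0, 1], [0, 0, 2, 0, 0, 0, 1], [0, 0, 2, 0, 0, 0, 1], [0, 0, 2, 0, 0, 0, 1], [0, 0, 0.9, 0, 0, 0, 1], [0, 0, 0, 0, 0, 0, 1], [0, 0, 0, 0, 0, 0, 1], [0, 0, 0, 0, 0, 0, 1]],
])

```text
time_s: 3.9
tool_pos: [517.7, -76.0, 104.2]
ee_rot: [3.127, -0.297, 0.005]
ft_force: [0.1, -0.3, 0.0]
finger_gap: -0.2
grasp_force: 0.0
```

Run:
```python
from h import *
go(1,92)
a=[cv2.cvtColor(cams.read_camera(c),cv2.COLOR_RGB2BGR) for c in("scene","wrist")]
x=cv2.resize(a[0][150:290,200:387],(400,300))
cv2.imwrite("pics/t1.png",np.hstack([x,cv2.resize(a[1],(400,300))]))
go(1,92)
```

```text
3.9 [517.7 -76.  104.2] yaw -10.86 tilt [ 0.003 -0.001 -1.   ] F [ 0.12 -0.31  0.01] gap -0.2 q [-0.21 -0.11  1.65  0.    1.59  1.55]
cm tool [-0.12 -0.02  1.22]
4.0 [517.5 -76.  103.7] yaw -10.86 tilt [ 0.002 -0.    -1.   ] F [ 0.12 -0.28  0.36] gap -0.1 q [-0.21 -0.11  1.65  0.    1.59  1.55]
cm tool [-0.1  -0.02  1.17]
```

View pics/t1.png

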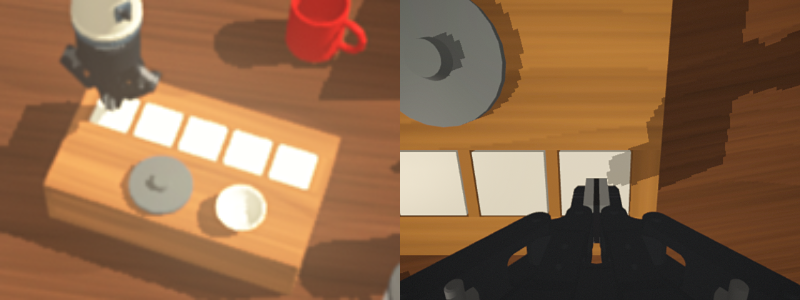

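The fingertip is centred over tile 1. Now I'll feel it gently.

Emit:
drive_tool([
  [[-0.1, 0, 0.5, 0, 0, 0, 1], [0, 0, 0.5, 0, 0, 0, 1], [0, 0, 0.2, 0, 0, 0, 1], [0, 0, 0, 0, 0, 0, 1], [0, 0, 0, 0, 0, 0, 1]],
])

```text
time_s: 4.5
tool_pos: [515.8, -75.6, 90.1]
ee_rot: [-3.127, 0.297, 0.0]
ft_force: [-0.2, 0.0, 0.3]
finger_gap: -0.1
grasp_force: 0.0
```

Emit:
drive_tool([
  [[0, 0, 0.05, 0, 0, 0, 1], [0, 0, 0.05, 0, 0, 0, 1], [0, 0, 0, 0, 0, 0, 1]],
])

```text
time_s: 4.8
tool_pos: [516.0, -75.6, 89.6]
ee_rot: [3.127, -0.297, 0.001]
ft_force: [-1.5, -0.4, 1.6]
finger_gap: -0.2
grasp_force: 1.1
```

Emit:
drive_tool([
  [[0, 0, 0.05, 0, 0, 0, 1], [0, 0, 0, 0, 0, 0, 1]],
])

```text
time_s: 5.0
tool_pos: [516.0, -75.6, 89.2]
ee_rot: [3.127, -0.297, 0.001]
ft_force: [-1.6, 0.7, 4.6]
finger_gap: 0.0
grasp_force: 2.1
```

Emit:
drive_tool([
  [[0, 0, 0, 0, 0, 0, 1]],
])

```text
time_s: 5.1
tool_pos: [516.0, -75.6, 89.2]
ee_rot: [3.127, -0.297, 0.001]
ft_force: [-1.1, -0.1, 4.6]
finger_gap: 0.0
grasp_force: 2.3
```

Tile 1 is on cork: 4.6 N at 0.8 mm. Same probe on tile 2.

Emit:
drive_tool([
  [[0, 0, -0.65, 0, 0, 0, 1], [0, 0, -1, 0, 0, 0, 1], [0, -3, 0, 0, 0, 0, 1], [0, -3, 0, 0, 0, 0, 1], [0, 0, 0, 0, 0, 0, 1], [0, 0, 0.5, 0, 0, 0, 1], [0, 0, 0.5, 0, 0, 0, 1], [0, 0, 0.4, 0, 0, 0, 1], [0, 0, 0.1, 0, 0, 0, 1], [0, 0, 0, 0, 0, 0, 1], [0, 0, 0.05, 0, 0, 0, 1], [0, 0, 0, 0, 0, 0, 1]],
])

```text
time_s: 6.3
tool_pos: [527.3, -16.9, 89.9]
ee_rot: [3.127, -0.297, 0.0]
ft_force: [-0.1, 0.1, 0.5]
finger_gap: -0.1
grasp_force: 0.4
```

Emit:
drive_tool([
  [[0, 0, 0.05, 0, 0, 0, 1], [0, 0, 0.05, 0, 0, 0, 1], [0, 0, 0, 0, 0, 0, 1]],
])

```text
time_s: 6.6
tool_pos: [527.3, -16.8, 89.1]
ee_rot: [3.127, -0.297, 0.001]
ft_force: [-0.8, -0.7, 3.5]
finger_gap: -0.0
grasp_force: 1.6
```

Emit:
drive_tool([
  [[0, 0, 0.03, 0, 0, 0, 1], [0, 0, 0, 0, 0, 0, 1], [0, 0, 0, 0, 0, 0, 1]],
])

```text
time_s: 6.9
tool_pos: [527.3, -16.7, 88.7]
ee_rot: [3.127, -0.297, 0.001]
ft_force: [-1.1, -3.0, 3.8]
finger_gap: 0.1
grasp_force: 1.9
```

Emit:
drive_tool([
  [[0, 0, 0.03, 0, 0, 0, 1], [0, 0, 0, 0, 0, 0, 1], [0, 0, 0, 0, 0, 0, 1]],
])

```text
time_s: 7.2
tool_pos: [527.2, -16.7, 88.2]
ee_rot: [3.127, -0.297, 0.0]
ft_force: [-1.0, -2.1, 4.5]
finger_gap: 0.2
grasp_force: 2.1
```

```bash
python3 -c "
from h import *
go(2,90)
print(sense()['ft_force'],sense()['moment'])"
```

```text
7.2 [527.2 -16.7  88.2] yaw -10.85 tilt [ 0. -0. -1.] F [-1.02 -2.06  4.51] gap 0.2 q [-0.1  -0.09  1.66 -0.    1.57  1.66]
cm tool [ 0.07 -0.03 -0.18]
[-1.0180085  -2.06361167  4.50787441] [-0.3736724   0.24213923 -0.03692854]
```

Tile 2 is ambiguous, with a softer slope than tile 1. I'll compare the others before pressing further.

Emit:
drive_tool([
  [[0, 0, -0.71, 0, 0, 0, 1], [0, 0, -1, 0, 0, 0, 1], [0, -3, 0, 0, 0, 0, 1], [0, -3, 0, 0, 0, 0, 1], [0, 0, 0, 0, 0, 0, 1], [0, 0, 0.5, 0, 0, 0, 1], [0, 0, 0.5, 0, 0, 0, 1], [0, 0, 0.4, 0, 0, 0, 1], [0, 0, 0.1, 0, 0, 0, 1], [0, 0, 0, 0, 0, 0, 1], [0, 0, 0.05, 0, 0, 0, 1], [0, 0, 0, 0, 0, 0, 1]],
])

```text
time_s: 8.4
tool_pos: [538.5, 42.0, 89.9]
ee_rot: [3.127, -0.297, 0.0]
ft_force: [0.1, -0.4, 0.4]
finger_gap: 0.3
grasp_force: 0.2
```

Emit:
drive_tool([
  [[0, 0, 0.05, 0, 0, 0, 1], [0, 0, 0, 0, 0, 0, 1], [0, 0, 0, 0, 0, 0, 1]],
])

```text
time_s: 8.7
tool_pos: [538.6, 42.2, 89.6]
ee_rot: [3.127, -0.297, 0.001]
ft_force: [-0.9, -1.7, 2.5]
finger_gap: 0.1
grasp_force: 1.1
```

Emit:
drive_tool([
  [[0, 0, 0.03, 0, 0, 0, 1], [0, 0, 0, 0, 0, 0, 1], [0, 0, 0, 0, 0, 0, 1]],
])

```text
time_s: 9.0
tool_pos: [538.6, 42.1, 89.3]
ee_rot: [3.127, -0.297, 0.001]
ft_force: [-1.3, -2.8, 3.8]
finger_gap: 0.2
grasp_force: 2.0
```

Tile 3 is on cork: 3.8 N at 0.7 mm. On to tile 4.

Emit:
drive_tool([
  [[0, 0, -0.63, 0, 0, 0, 1], [0, 0, -1, 0, 0, 0, 1], [0, -3, 0, 0, 0, 0, 1], [0, -3, 0, 0, 0, 0, 1], [0, 0, 0, 0, 0, 0, 1], [0, 0, 0.5, 0, 0, 0, 1], [0, 0, 0.5, 0, 0, 0, 1], [0, 0, 0.4, 0, 0, 0, 1], [0, 0, 0.1, 0, 0, 0, 1], [0, 0, 0, 0, 0, 0, 1], [0, 0, 0.05, 0, 0, 0, 1], [0, 0, 0, 0, 0, 0, 1]],
])

```text
time_s: 10.2
tool_pos: [549.9, 101.0, 89.9]
ee_rot: [3.127, -0.297, 0.001]
ft_force: [0.0, 0.3, -0.2]
finger_gap: 0.1
grasp_force: 0.2
```

Emit:
drive_tool([
  [[0, 0, 0.05, 0, 0, 0, 1], [0, 0, 0, 0, 0, 0, 1], [0, 0, 0, 0, 0, 0, 1]],
])

```text
time_s: 10.5
tool_pos: [549.9, 101.1, 89.6]
ee_rot: [3.127, -0.297, 0.001]
ft_force: [-0.2, -1.3, 2.5]
finger_gap: -0.3
grasp_force: 1.1
```

Emit:
drive_tool([
  [[0, 0, 0.03, 0, 0, 0, 1], [0, 0, 0, 0, 0, 0, 1], [0, 0, 0, 0, 0, 0, 1]],
])

```text
time_s: 10.8
tool_pos: [549.9, 101.1, 89.3]
ee_rot: [3.127, -0.297, 0.001]
ft_force: [-0.9, -2.8, 3.3]
finger_gap: -0.3
grasp_force: 2.0
```

Emit:
drive_tool([
  [[0, 0, -0.63, 0, 0, 0, 1], [0, 0, -1, 0, 0, 0, 1], [0, -3, 0, 0, 0, 0, 1], [0, -3, 0, 0, 0, 0, 1], [0, 0, 0, 0, 0, 0, 1], [0, 0, 0.5, 0, 0, 0, 1], [0, 0, 0.5, 0, 0, 0, 1], [0, 0, 0.4, 0, 0, 0, 1], [0, 0, 0.1, 0, 0, 0, 1], [0, 0, 0, 0, 0, 0, 1], [0, 0, 0.05, 0, 0, 0, 1], [0, 0, 0, 0, 0, 0, 1]],
])

```text
time_s: 12.0
tool_pos: [561.2, 159.9, 89.9]
ee_rot: [3.127, -0.297, 0.0]
ft_force: [-0.6, -0.6, 0.4]
finger_gap: -0.2
grasp_force: 0.2
```

Emit:
drive_tool([
  [[0, 0, 0.05, 0, 0, 0, 1], [0, 0, 0, 0, 0, 0, 1], [0, 0, 0, 0, 0, 0, 1]],
])

```text
time_s: 12.3
tool_pos: [561.2, 160.0, 89.6]
ee_rot: [3.127, -0.297, 0.001]
ft_force: [-0.9, -1.7, 2.2]
finger_gap: -0.1
grasp_force: 1.1
```

Emit:
drive_tool([
  [[0, 0, 0.03, 0, 0, 0, 1], [0, 0, 0, 0, 0, 0, 1], [0, 0, 0, 0, 0, 0, 1]],
])

```text
time_s: 12.6
tool_pos: [561.2, 160.0, 89.3]
ee_rot: [3.127, -0.297, 0.001]
ft_force: [-1.4, -2.6, 3.8]
finger_gap: 0.2
grasp_force: 2.0
```

Tiles 1, 3, 4 and 5 all read about 3.3–4.6 N at 0.7–0.8 mm. Tile 2 kept sinking about as far as commanded with little force rise, reaching 1.8 mm at 4.5 N. So tile 2 is the live one, and I'll go back and press it.

Emit:
drive_tool([
  [[0, 0, -0.63, 0, 0, 0, 1], [0, 0, -1, 0, 0, 0, 1], [0, 4.5, 0, 0, 0, 0, 1], [0, 4.5, 0, 0, 0, 0, 1], [0, 4.5, 0, 0, 0, 0, 1], [0, 4.5, 0, 0, 0, 0, 1], [0, 0, 0, 0, 0, 0, 1], [0, 0, 0.5, 0, 0, 0, 1], [0, 0, 0.5, 0, 0, 0, 1], [0, 0, 0.5, 0, 0, 0, 1], [0, 0, 0, 0, 0, 0, 1], [0, 0, 0, 0, 0, 0, 1]],
])

```text
time_s: 13.8
tool_pos: [527.1, -15.8, 89.9]
ee_rot: [-3.128, 0.295, 0.001]
ft_force: [0.2, 0.0, 0.4]
finger_gap: 0.1
grasp_force: 0.0
```

Emit:
drive_tool([
  [[0, 0, 0.05, 0, 0, 0, 1], [0, 0, 0.05, 0, 0, 0, 1], [0, 0, 0.05, 0, 0, 0, 1], [0, 0, 0.05, 0, 0, 0, 1], [0, 0, 0, 0, 0, 0, 1], [0, 0, 0, 0, 0, 0, 1]],
])

```text
time_s: 14.4
tool_pos: [527.2, -16.5, 88.6]
ee_rot: [-3.127, 0.297, -0.0]
ft_force: [-1.4, 1.8, 2.9]
finger_gap: 0.2
grasp_force: 1.3
```

Emit:
drive_tool([
  [[0, 0, 0.05, 0, 0, 0, 1], [0, 0, 0, 0, 0, 0, 1], [0, 0, 0, 0, 0, 0, 1]],
])

```text
time_s: 14.7
tool_pos: [527.2, -16.5, 88.0]
ee_rot: [-3.127, 0.297, -0.0]
ft_force: [-1.6, 0.8, 4.0]
finger_gap: -0.5
grasp_force: 2.0
```

It gives: 2 mm at 4 N, where cork would be near 12 N. I'll keep going in small steps.

Emit:
drive_tool([
  [[0, 0, 0.05, 0, 0, 0, 1], [0, 0, 0.05, 0, 0, 0, 1], [0, 0, 0, 0, 0, 0, 1], [0, 0, 0, 0, 0, 0, 1]],
])

```text
time_s: 15.1
tool_pos: [527.2, -16.5, 86.9]
ee_rot: [-3.127, 0.297, -0.0]
ft_force: [-2.7, 1.9, 5.0]
finger_gap: -0.1
grasp_force: 2.5
```

Emit:
drive_tool([
  [[0, 0, 0.05, 0, 0, 0, 1], [0, 0, 0.05, 0, 0, 0, 1], [0, 0, 0, 0, 0, 0, 1], [0, 0, 0, 0, 0, 0, 1]],
])

```text
time_s: 15.5
tool_pos: [527.2, -16.5, 85.8]
ee_rot: [-3.127, 0.297, -0.0]
ft_force: [-1.7, 2.5, 4.0]
finger_gap: 0.2
grasp_force: 2.3
```

Emit:
drive_tool([
  [[0, 0, 0.05, 0, 0, 0, 1], [0, 0, 0.05, 0, 0, 0, 1], [0, 0, 0, 0, 0, 0, 1], [0, 0, 0, 0, 0, 0, 1]],
])

```text
time_s: 15.9
tool_pos: [527.2, -16.5, 85.0]
ee_rot: [-3.127, 0.297, -0.0]
ft_force: [-2.9, 3.4, 5.8]
finger_gap: -0.0
grasp_force: 2.8
```

Emit:
drive_tool([
  [[0, 0, 0.05, 0, 0, 0, 1], [0, 0, 0.02, 0, 0, 0, 1], [0, 0, 0, 0, 0, 0, 1], [0, 0, 0, 0, 0, 0, 1]],
])

```text
time_s: 16.3
tool_pos: [527.3, -16.6, 84.2]
ee_rot: [-3.127, 0.297, -0.0]
ft_force: [-0.8, 2.9, 4.6]
finger_gap: -0.2
grasp_force: 2.4
```

Run:
```python
from h import *
go(2,90)
a=[cv2.cvtColor(cams.read_camera(c),cv2.COLOR_RGB2BGR) for c in("scene","side")]
cv2.imwrite("pics/p2.png",np.hstack([cv2.resize(a[0][130:290,190:404],(400,300)),cv2.resize(a[1][160:310,190:390],(400,300))]))
```

```text
16.3 [527.3 -16.6  84.2] yaw -10.85 tilt [ 0.  0. -1.] F [-0.84  2.92  4.56] gap -0.2 q [-0.1  -0.08  1.67  0.    1.56  1.66]
cm tool [ 0.07 -0.02 -0.58]
```

View pics/p2.png

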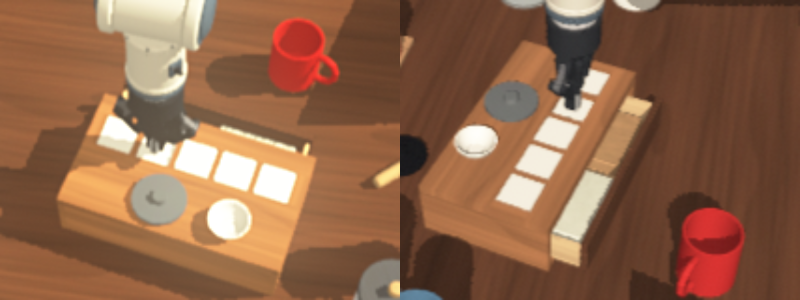

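The drawer is out: it shows along the -x side in the side crop, from about (555,250) to (640,105), and the red mug is clear of it. The tile is about 5.8 mm in. Now I'll lift straight off.

Emit:
drive_tool([
  [[0, 0, -0.3, 0, 0, 0, 1], [0, 0, -0.5, 0, 0, 0, 1], [0, 0, -2, 0, 0, 0, 1], [0, 0, -3, 0, 0, 0, 1], [0, 0, -3, 0, 0, 0, 1], [0, 0, -3, 0, 0, 0, 1], [0, 3, 0, 0, 0, 0, 1], [0, 4, 0, 0, 0, 0, 1], [0, 4, 0, 0, 0, 0, 1], [0, 4, 0, 0, 0, 0, 1], [0, 4, 0, 0, 0, 0, 1], [0, 0, 0, 0, 0, 0, 1]],
])

```text
time_s: 17.6
tool_pos: [489.7, -207.8, 201.1]
ee_rot: [3.124, -0.306, -0.004]
ft_force: [-1.1, 0.7, 0.5]
finger_gap: -0.2
grasp_force: 0.0
```

Emit:
drive_tool([
  [[0, 0, 0, 0, 0, 0, 1], [0, 0, 0, 0, 0, 0, 1], [0, 0, 0, 0, 0, 0, 1], [0, 0, 0, 0, 0, 0, 1]],
])

```text
time_s: 18.0
tool_pos: [491.7, -202.3, 202.1]
ee_rot: [3.128, -0.294, 0.0]
ft_force: [0.9, 0.7, -0.3]
finger_gap: 0.1
grasp_force: 0.0
```

Run:
```python
from h import *
go(2,90)
a=[]
for c,seed in(("scene",[(253,202),(273,208),(295,214),(316,220),(338,228)]),("side",[(284,201),(275,214),(266,227),(258,241),(250,256)])):
    im=cams.read_camera(c);a.append(cv2.cvtColor(im,cv2.COLOR_RGB2BGR))
    for t in tiles(im,seed,cams.calibration(c)):print(c,t[0],t[1],t[2].round(1))
cv2.imwrite("pics/end.png",np.hstack([cv2.resize(a[0][130:290,190:404],(400,300)),cv2.resize(a[1][160:310,190:390],(400,300))]))
```

```text
18.0 [ 491.7 -202.3  202.1] yaw -10.75 tilt [ 0. -0. -1.] F [ 0.9   0.74 -0.32] gap 0.1 q [-0.45 -0.1   1.47 -0.    1.77  1.3 ]
cm tool [  0.1  -18.92  11.21]
scene [253.3, 201.4] 321 [516.4 -75.2  90. ]
scene [273.8, 207.8] 332 [527.7 -16.1  90. ]
scene [294.6, 214.2] 339 [538.8  42.7  90. ]
scene [315.5, 220.7] 344 [550.  101.5  90. ]
scene [336.6, 227.3] 347 [561.3 159.9  90. ]
side [283.7, 199.8] 188 [517.1 -75.7  90. ]
side [276.0, 212.5] 207 [528.3 -16.7  90. ]
side [267.8, 226.0] 228 [539.5  42.5  90. ]
side [259.0, 240.3] 251 [550.9 101.6  90. ]
side [249.7, 255.7] 269 [562.1 160.9  90. ]
```

View pics/end.png

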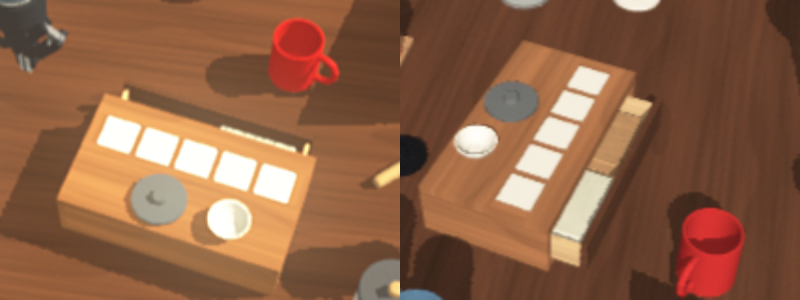

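The drawer is out and still, all five tiles are flush, and the lid and dish haven't moved. The arm is clear of everything, so I'll hand in.

```bash
python3 -c "
from station import sign_off
print(sign_off())"
```

```text
the job is handed in; nothing more can be done
None
```

Tile 2 was the catch: pressing it about 5.8 mm (5.8 N at most) sprang the drawer open, it came back up flush on release, nothing else was moved, and I handed the job in at about 18 s.

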